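# Lock the tray stack and peel off the top tray

### The job

Lift the yellow-headed locking pin out of its wooden block and push it fully home through the eyelet of the tray carrier into the blue dock, so that the stack cannot slide out of its clips. Then take the red ear of the top tray and peel that tray off by lifting the ear's corner first, about 4 cm, while the opposite corner stays down in the stack. Finish while holding the tray up by its ear, still and roughly level, about 12 cm above the rest of the stack; leave the pin in, the stack in its dock, and the tape roll, steel cup and tub where they are.

Things in the scene. Friction and masses are not known exactly. Their poses are not given: they have to be found in the camera images.
- dock: blue dock fixed to the table, 20 mm thick, 160 mm wide; origin on the table under the centre of the tray stack, +x to the pin end (60 mm wide tongue to x = +137 mm), turned by up to 20 degrees; near edge at x = -108 mm with two dark toe clips (to 36 mm above the table) that hook over the carrier's near edge
- dock_hole (a point): centre of the mouth of the dock's pin hole, on the dock's top face 20 mm above the table, at dock x = +112 mm, y = 0; hole 15 mm wide, 18 mm deep. The carrier's eyelet (17 mm hole in a 6 mm thick plate, top face 6 mm above this point) lies over it
- carrier: dark loose plate (0.6 kg, 176 x 120 x 6 mm, 44 mm wide eyelet tongue at +x) in the dock; origin under its centre, 20 mm above the table. It carries two fixed lower trays and four sprung rubber-tipped clips (x = -30, +36 mm, both long sides, up to 49 mm high) that press the top tray's rim with 5 N each: 12 N pulls it straight off, less corner first. A clip lets go once the rim there is 8 mm up
- top_tray: formed aluminium tray, 0.12 kg, 159 x 123 mm over its rim, 24.5 mm high, 2 mm sheet, nested in the stack; origin at the centre of its underside (42 mm above the table at the start), z up. Its x axis is the long side, parallel to the dock's x at the start. A stiff red ear stands on the rim at the corner x = -70, y = -52 mm
- ear_top (a point): centre of the top edge of the red ear, at (-70, -52, +58.5) mm in the tray's frame, 100 mm above the table at the start. The ear is 8 mm thick, 26 mm wide and stands 34 mm above the rim; its width runs along the line from the tray's centre to that corner (atan2(-52, -70) in the tray's frame); fingers close across that line, from above
- far_corner (a point): point on the top tray's rim at the corner diagonally across from the ear, at (+71.5, +53.5, +22.5) mm in the tray's frame
- pin_holder: wooden block 70 x 70 x 36 mm fixed to the table, origin under its centre; the pin stands in a 13 mm hole, 28 mm deep, in the middle of its top
- lock_pin: loose steel pin, 0.05 kg, 56 mm long, upright in the wooden block; origin at the centre of its tip (lower end, 14 mm above the table at the start), z to its head. Shank 10 mm thick, 22 mm long, tapered tip; collar 24 mm across (z = 22 to 26 mm); round yellow grip 18 mm across (z = 26 to 56 mm). Fully home, the collar lies on the eyelet plate and the tip is 16 mm below dock_hole
- tape_roll: bystander: loose roll of beige tape, about 103 mm across, 25 mm high, origin under its centre; leave alone
- steel_cup: bystander: loose steel cup, 76 mm across, 102 mm high, origin under its centre; leave alone
- tub_spread: bystander: loose white plastic food tub, 96 x 137 x 53 mm, origin under its centre; leave alone

How it is judged:
By the outcome, as a careful person would: the job done as asked, in the order asked, and still so for the second after the job is handed in, while the arm keeps its last pose, push and grip.
It also fails if it takes over 54 s, if anything falls off the work surface, if the arm or the gripper's body presses on something with over 40 N, if the wrist force passes 120 N, or if a joint passes its speed limit or range.

### The arm

A 6-joint arm with a two-finger parallel gripper is mounted at the origin on a cart in front of the work surface, level with it; the furniture and walls round the work are solid. World frame = base frame: x ahead of the robot, y to its left, z up, the work surface at z = 0. Lengths are in mm, angles in rad, forces in N, time in s.
With the tool pointing down it reaches from about 400 to 925 mm from the base axis. Payload 12.5 kg.
Tool frame: the origin (TCP) lies midway between the tips of the shut fingers; the grasp point (between the pads) lies 19 mm behind it (env.pinch_z is the z of the grasp point in the tool frame, in mm); z points along the fingers, y is the line along which they close (so a half turn about z gives the same grasp; the last joint's range is limited). The gripper opens to 95 mm and grips with 3 to 60 N. Pads are 20 mm wide; open, the fingers measure 119 mm over their backs; the gripper's body (75 mm by 180 mm) begins 59 mm behind the grasp point.
Start: joints at [-1.297, 0.491, 1.559, -0, 1.092, -0.106], TCP at [231.734, -580.474, 181.561] pointing down, gripper open.
Joint ranges: [-3.1, 3.1], [-0.84, 2.19], [0.05, 2.79], [-1.13, 4.28], [0.06, 2.93], [-2.69, 2.69]. Speed limits (rad/s): [2.22, 2.22, 2.79, 3.14, 3.14, 3.14].

### API

Orientations are given as [roll, pitch, yaw] about the fixed x, y, z axes, in that order (R = Rz(yaw) Ry(pitch) Rx(roll)).
In Python, from cell import env, eyes gives the robot as it stands.
- The arm moves only by the shell command python3 -m inch 'ROWS'. ROWS is JSON, a list of rows, each a list of 3 entries, a list of its own where there are three numbers: the shift along the tool's x, y, z in units of 60 mm (1.0 is 60 mm), then the turn about the tool's z in units of 5 degrees (1.0 is 5 degrees), then the closure, from -1 (fully open) to 1 (shut). In form: [[[tx, ty, tz], turn, claw], ...]. A call has exactly 10 rows; each row shifts and turns the commanded pose from where the row before left it, along the tool's axes as they then stand; what a row does not reach is not made up. A row lasts 1/8 s, in which the tool goes at most 62.5 mm and 10.7 degrees, less where a joint would pass 70% of its speed; a pose out of reach is approached as far as the arm can. A call is refused whole if a number of a shift passes 1 or a number of a turn 1, either way. A call with a gripper value outside its range is refused whole. The fingers move at their own pace and stop on an object; the grip force is fixed at half the most. Time passes only in rows, so rows that do not move let the fingers close, or fill a call up. It gives the time, the measured TCP pose, the force, the opening and the grip force at its end, in the units of the state.
- env.state(): the state, without advancing time (a new reading comes with each control period).
- eyes.read_camera(name): name is "side" or "top" or "wrist"; returns a dict with "pixels" (384x512x3 uint8, red, green, blue), "fx", "fy", "cx", "cy" (pixels), "extrinsics" (4x4, takes a point from world to camera coordinates). Camera axes: x right, y down, z forward; pixel columns grow to the right and rows downward; lengths in mm; the calibration is good to about 2 mm. A picture is of the moment at which its call begins. There is no depth.
- env.job_done(): hands the job in; it is judged then, once.
Trained networks look in a picture, given as the dict that the camera call returned (one of the last four; its "shot" number tells which), for a name from the list of things; names that differ only in an ending like _2 or _b are one class to them, and where a whole thing is asked for, a point or a joint stands for the part that bears it (a point fixed in the world has none). Each returns a list of dicts, best first, with "score" (0 to 1); they miss things now and then, are a little off and sometimes report something else, mostly with a low value. They report only what shows in the picture. A call takes as long as a camera call.
- eyes.boxes_of(name, picture): "centre" ([row, column] in pixels, amid what is visible of it).
- eyes.cut_out(name, picture): "mask" (384x512 bool, what is visible of it) and "centre" ([row, column] in pixels, amid what is visible of it).
- eyes.spot_point(name, picture): "centre" ([row, column] in pixels: a listed point, or the origin of a listed thing).
The state is a dict: "t": time; "joints": joint angles; "qvel": joint speeds; "tau": joint torques, N m; "eef_pos": TCP position; "tcp_rot": TCP orientation; "ft_force": force on the tool from outside, world axes, zero at the start; "moment": the same for the moment, N m; "opening": opening from 0.0 (shut) to 1.0 (fully open); "grip_force": force on a finger pad.
Only numpy, scipy, OpenCV 4.12 (cv2) and the standard library are available. Lean on these libraries where they do the work, as an engineer would, in place of code of your own. Each camera call takes 0.05 s, during which the arm holds its last target. There are 200 camera calls.

## Working session

There is one attempt and no reset: what is moved stays moved. The work goes in short steps, Python scripts to look and compute and a shell command to move; the robot and the scene stay as the last step left them, time stands still between calls to the robot, and variables do not carry over. Pictures are saved under pics/ and viewed, at most 10 in all, crops included, and the job is handed in when it is done.

```bash
mkdir -p pics; ls
cat > h.py <<'E'
import numpy as np, cv2
from cell import env, eyes
def shot(n,save=None):
    p=eyes.read_camera(n)
    if save: cv2.imwrite('pics/'+save,cv2.cvtColor(p['pixels'],cv2.COLOR_RGB2BGR))
    return p
def ray(p,c):
    E=np.array(p['extrinsics']);R=E[:3,:3];t=E[:3,3]
    d=R.T@np.array([(c[1]-p['cx'])/p['fx'],(c[0]-p['cy'])/p['fy'],1.]);return -R.T@t,d/np.linalg.norm(d)
def atz(p,c,z):
    o,d=ray(p,c);return o+d*(z-o[2])/d[2]
def tri(rs):
    A=sum(np.eye(3)-np.outer(d,d) for o,d in rs);b=sum((np.eye(3)-np.outer(d,d))@o for o,d in rs)
    x=np.linalg.solve(A,b);return x,[round(float(np.linalg.norm((np.eye(3)-np.outer(d,d))@(x-o))),1) for o,d in rs]
def proj(p,x):
    E=np.array(p['extrinsics']);c=E[:3,:3]@x+E[:3,3];return [p['cy']+p['fy']*c[1]/c[2],p['cx']+p['fx']*c[0]/c[2]]
E
python3 - <<'E'
from h import *
np.set_printoptions(precision=1,suppress=True)
print(env.state(),env.pinch_z)
P={n:shot(n,n+'0.png') for n in('top','side')}
for p in P.values(): print('cam',ray(p,[192,256]))
for th in ['lock_pin','pin_holder','dock','dock_hole','carrier','top_tray','ear_top','far_corner','tape_roll','steel_cup','tub_spread']:
    r={n:eyes.spot_point(th,p)[:2] for n,p in P.items()}
    print(th,{n:[(np.round(q['centre'],1),round(q['score'],2)) for q in v] for n,v in r.items()})
    if all(r.values()): print('   ',tri([ray(P[n],r[n][0]['centre']) for n in P]))
E
```

```text
pics
{'t': 0.0, 'joints': array([-1.3,  0.5,  1.6,  0. ,  1.1, -0.1]), 'qvel': array([ 0., -0., -0.,  0., -0., -0.]), 'tau': array([ -0. , -61.3, -25.8,   0.1,   0. ,  -0. ]), 'eef_pos': array([ 231.7, -580.2,  181. ]), 'tcp_rot': array([-3.1, -0. ,  0.4]), 'ft_force': array([ 0.1, -0.5, -1.8]), 'moment': array([0. , 0.1, 0. ]), 'grip_force': 0.0, 'opening': 1.0036130126329845} -18.8
cam (array([ 369.6, -120.3, 1293.8]), array([ 0.1, -0. , -1. ]))
cam (array([ 178.2, 1148.7,  743.2]), array([ 0.2, -0.9, -0.4]))
lock_pin {'top': [(array([187.5, 148. ]), 0.55), (array([184.3, 149.1]), 0.44)], 'side': [(array([268.1, 222.9]), 0.5)]}
    (array([534.8, 214.2,   3. ]), [1.7, 1.7])
pin_holder {'top': [(array([185.3, 148.5]), 0.55)], 'side': [(array([265.3, 225.4]), 0.81), (array([172.8, 270.2]), 0.2)]}
    (array([535.2, 209.2,  10.7]), [8.0, 8.0])
dock {'top': [], 'side': [(array([205.3, 263.7]), 0.89)]}
dock_hole {'top': [(array([158.5, 260. ]), 0.87)], 'side': [(array([196.2, 233.2]), 0.91)]}
    (array([ 631.3, -169.7,   34.5]), [2.9, 2.9])
carrier {'top': [], 'side': [(array([200.1, 2
[... 173 characters left out ...]
[177.1, 282.4]), 0.94), (array([268.3, 221.4]), 0.7)]}
    (array([ 464.4, -274.1,   86.9]), [2.5, 2.5])
far_corner {'top': [(array([171.6, 244.6]), 0.73)], 'side': [(array([193.6, 240.9]), 0.59)]}
    (array([ 581.4, -117. ,   76.9]), [0.1, 0.1])
tape_roll {'top': [(array([248.4, 133.4]), 0.9)], 'side': [(array([287. , 294.8]), 0.94)]}
    (array([322.5, 252.8,  12.1]), [7.0, 7.0])
steel_cup {'top': [(array([133.8, 220.2]), 0.79), (array([160.1, 262.6]), 0.29)], 'side': [(array([220.9, 201.7]), 0.78)]}
    (array([715.1, -33.8,  -4.4]), [14.7, 14.7])
tub_spread {'top': [(array([178.5, 354.6]), 0.96)], 'side': [(array([171.9, 269.4]), 0.85)]}
    (array([ 572.5, -501.4,   -0.5]), [0.5, 0.5])
```

View pics/top0.png

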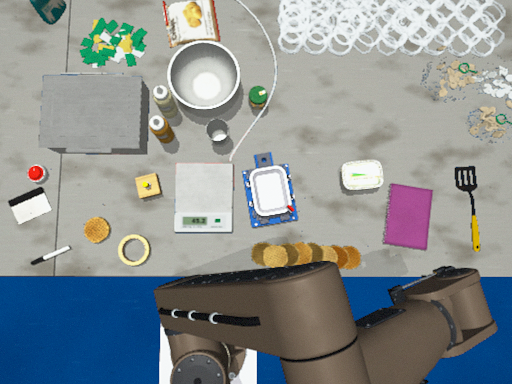

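View pics/side0.png

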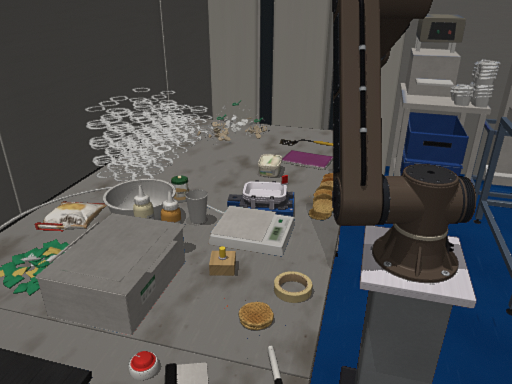

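```bash
cat >> h.py <<'E'
from scipy.spatial.transform import Rotation as Ro
def go(target,yaw=None):
    """tool-axis shift (units) and turn (units) to a target TCP, turn done about tool z"""
    s=env.state();R=Ro.from_euler('xyz',s['tcp_rot']);d=R.inv().apply(np.array(target)-s['eef_pos'])
    print('now',np.round(s['eef_pos'],1),np.round(np.degrees(s['tcp_rot']),1),'f',np.round(s['ft_force'],1),'t',round(s['t'],2))
    print('shift/60',np.round(d/60,2))
    if yaw is not None:
        k=-((yaw-np.degrees(s['tcp_rot'][2])+180)%360-180)/5
        print('turn',round(k,2)); print('shift if turned first',np.round(Ro.from_euler('xyz',[180,0,yaw],degrees=True).inv().apply(np.array(target)-s['eef_pos'])/60,2))
E
python3 - <<'E'
from h import *
np.set_printoptions(precision=1,suppress=True)
p=shot('top')
h=atz(p,[158.5,260.],20);e=atz(p,[208,293.3],100);f=atz(p,[171.6,244.6],64.5);n=atz(p,[187.5,148],14)
print(h,e,f,n,np.degrees(np.arctan2(*(f-e)[1::-1]))-np.degrees(np.arctan2(105.5,141.5)),np.degrees(np.arctan2(*(h-e)[1::-1]))-np.degrees(np.arctan2(52,182)))
w=shot('wrist');s=env.state()
T=Ro.from_euler('xyz',s['tcp_rot']).inv();o,d=ray(w,[w['cy'],w['cx']]);print('wristcam in tool',T.apply(o-s['eef_pos']),T.apply(d),w['fx'])
go([460,-220,260],14)
E
```

```text
[ 637.3 -169.6   20. ] [ 460.9 -272.8  100. ] [ 583.5 -117.    64.5] [535.1 211.8  14. ] 15.113206603005096 14.396750801664329
wristcam in tool [  64.5   -0.8 -202.2] [-0.2 -0.   1. ] 333.7281390550572
now [ 231.7 -580.5  181.5] [180.   -0.   21.8] f [-0.2 -0.2 -0.9] t 1.3
shift/60 [ 5.8 -4.2 -1.3]
turn 1.55
shift if turned first [ 5.2 -4.9 -1.3]
```

```bash
python3 -m inch '[[[0,0,-0.5],0.8,-1],[[0,0,-0.8],0.8,-1],[[0.65,-0.61,0],0,-1],[[0.65,-0.61,0],0,-1],[[0.65,-0.61,0],0,-1],[[0.65,-0.61,0],0,-1],[[0.65,-0.61,0],0,-1],[[0.65,-0.61,0],0,-1],[[0.65,-0.61,0],0,-1],[[0.65,-0.61,0],0,-1]]'
python3 - <<'E'
from h import *
np.set_printoptions(precision=1,suppress=True)
p=shot('wrist','w1.png')
for th,z in [('dock_hole',20),('ear_top',100),('far_corner',64.5),('top_tray',42),('carrier',20),('dock',0)]:
    print(th,[(q['centre'],round(q['score'],2),atz(p,q['centre'],z)) for q in eyes.spot_point(th,p)[:2]])
go([500,211,200])
E
```

```text
t: 2.55
eef_pos: [465.9, -220.3, 259.8]
tcp_rot: [3.141, -0.0, 0.24]
ft_force: [1.5, -0.5, -0.2]
opening: 1.001
grip_force: 0.0
dock_hole [([18.0, 260.9], 0.92, array([ 629.7, -179.9,   20. ]))]
ear_top [([181.9, 298.0], 0.66, array([ 458.9, -264.2,  100. ]))]
far_corner [([47.0, 209.1], 0.75, array([ 577. , -133.4,   64.5]))]
top_tray [([112.5, 253.0], 0.95, array([ 518.9, -197.1,   42. ]))]
carrier []
dock []
now [ 464.7 -222.8  259.5] [180.    0.   13.7] f [0.3 0.2 0. ] t 2.9
shift/60 [ 2.3 -6.9  1. ]
```

View pics/w1.png

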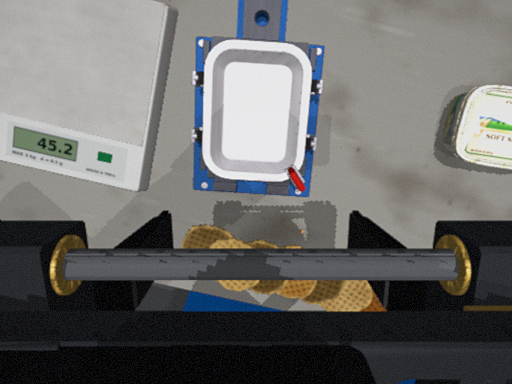

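```bash
python3 - <<'E'
from h import *
np.set_printoptions(precision=1,suppress=True)
p=shot('wrist')
for th,z in [('dock_hole',20),('ear_top',100),('far_corner',64.5),('top_tray',42)]:
    print(th,[(q['centre'],round(q['score'],2),atz(p,q['centre'],z)) for q in eyes.spot_point(th,p)[:1]])
E
python3 -m inch '[[[0.24,-0.77,0.11],0,-1],[[0.24,-0.77,0.11],0,-1],[[0.24,-0.77,0.11],0,-1],[[0.24,-0.77,0.11],0,-1],[[0.24,-0.77,0.11],0,-1],[[0.24,-0.77,0.11],0,-1],[[0.24,-0.77,0.11],0,-1],[[0.24,-0.77,0.11],0,-1],[[0.24,-0.77,0.11],0,-1],[[0,0,0],0,-1]]'
python3 - <<'E'
from h import *
np.set_printoptions(precision=1,suppress=True)
p=shot('wrist','w2.png')
for th,z in [('lock_pin',14),('pin_holder',0)]:
    print(th,[(q['centre'],round(q['score'],2),atz(p,q['centre'],z)) for q in eyes.spot_point(th,p)[:2]])
    print([(q['centre'],round(q['score'],2),atz(p,q['centre'],70)) for q in eyes.cut_out(th,p)[:2]])
hsv=cv2.cvtColor(p['pixels'],cv2.COLOR_RGB2HSV);m=cv2.inRange(hsv,(24,150,90),(36,255,255))
n,l,st,c=cv2.connectedComponentsWithStats(m);print([(st[i],c[i]) for i in range(1,n) if st[i,4]>60])
go([535,211,160])
E
```

```text
dock_hole [([17.2, 258.9], 0.92, array([ 628.5, -180. ,   20. ]))]
ear_top [([177.6, 297.7], 0.85, array([ 462.1, -265. ,  100. ]))]
far_corner [([44.3, 211.0], 0.75, array([ 579. , -137.5,   64.5]))]
top_tray [([112.7, 248.6], 0.6, array([ 516.1, -194.4,   42. ]))]
t: 4.4
eef_pos: [491.8, 215.0, 199.4]
tcp_rot: [-3.141, 0.001, 0.243]
ft_force: [-0.4, -0.2, -0.6]
opening: 1.001
grip_force: 0.0
lock_pin [([126.6, 276.3], 0.65, array([536.4, 208.2,  14. ]))]
[([125.9, 275.7], 0.82, array([539.5, 212.3,  70. ])), ([299.7, 199.0], 0.51, array([334.3, 247.2,  70. ]))]
pin_holder [([126.3, 272.6], 0.72, array([535. , 211.7,   0. ])), ([126.2, 272.9], 0.69, array([535.2, 211.4,   0. ]))]
[([118.4, 271.0], 0.96, array([545.4, 218.5,  70. ]))]
[(array([269, 120,  17,  18, 238], dtype=int32), array([277.1, 128.7]))]
now [492.3 211.8 200.3] [180.   -0.   13.7] f [-0.2  0.2 -0.3] t 4.65
shift/60 [0.7 0.2 0.7]
```

View pics/w2.png

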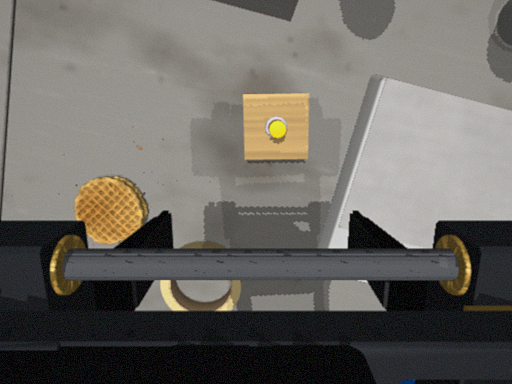

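```bash
cat >> h.py <<'E'
def yel(p):
    m=cv2.inRange(cv2.cvtColor(p['pixels'],cv2.COLOR_RGB2HSV),(24,150,90),(36,255,255))
    n,l,st,c=cv2.connectedComponentsWithStats(m);i=1+int(np.argmax(st[1:,4]));return c[i][::-1],st[i]
E
python3 - <<'E'
from h import *
p=shot('wrist');c,st=yel(p);print(c,st,atz(p,c,70));np.save('r1.npy',np.array(ray(p,c)))
E
python3 -m inch '[[[0.25,0,0.2],0,-1],[[0.25,0,0.2],0,-1],[[0.2,0.02,0.1],0,-1],[[0,0,0],0,-1],[[0,0,0],0,-1],[[0,0,0],0,-1],[[0,0,0],0,-1],[[0,0,0],0,-1],[[0,0,0],0,-1],[[0,0,0],0,-1]]'
python3 - <<'E'
from h import *
p=shot('wrist','w3.png');c,st=yel(p);print(c,st,atz(p,c,70),tri([tuple(np.load('r1.npy')),ray(p,c)]))
t=atz(p,c,70);go([t[0],t[1],43])
E
```

```text
[128.41201717 273.60085837] [266 120  17  18 233] [537.18773271 210.21467141  70.        ]
t: 5.95
eef_pos: [533.2, 221.7, 170.1]
tcp_rot: [3.141, -0.0, 0.24]
ft_force: [-0.3, 0.3, 0.7]
opening: 0.997
grip_force: 0.0
[174.92255892 274.16498316] [266 164  18  22 297] [538.65544093 210.76831479  70.        ] (array([536.58428407, 209.70860418,  58.89542559]), [0.1, 0.1])
now [533.2 221.6 170.1] [180.   -0.   13.8] f [ 0.2  0.  -0.4] t 6.0
shift/60 [0.05 0.2  2.12]
```

```bash
python3 -m inch '[[[0,0.2,0.2],0,0],[[0,0,0.35],0,0],[[0,0,0.35],0,0],[[0,0,0.35],0,0],[[0,0,0.35],0,0],[[0,0,0.3],0,0],[[0,0,0.22],0,0],[[0,0,0],0,0],[[0,0,0],0,0],[[0,0,0],0,0]]'
python3 - <<'E'
from h import *
p=shot('wrist','w4.png');go([536.5,209.8,43])
E
```

```text
t: 7.25
eef_pos: [536.3, 210.0, 43.5]
tcp_rot: [3.142, -0.001, 0.24]
ft_force: [-0.5, -0.1, 0.5]
opening: 0.501
grip_force: 0.0
now [536.3 210.   43.5] [ 1.80e+02 -1.00e-01  1.38e+01] f [0.6 0.3 0. ] t 7.3
shift/60 [0.   0.   0.01]
```

View pics/w4.png

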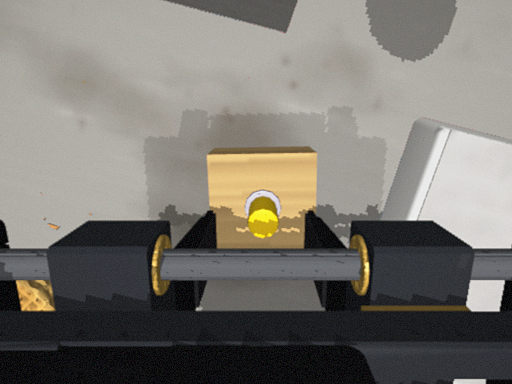

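```bash
python3 -m inch '[[[0,0,0],0,1],[[0,0,0],0,1],[[0,0,0],0,1],[[0,0,0],0,1],[[0,0,-0.1],0,1],[[0,0,-0.3],0,1],[[0,0,-0.5],0,1],[[0,0,-0.6],0,1],[[0,0,-0.5],0,1],[[0,0,0],0,1]]'
python3 - <<'E'
from h import *
go([570,-190,165],11)
E
```

```text
t: 8.55
eef_pos: [537.0, 210.3, 165.3]
tcp_rot: [3.142, -0.004, 0.24]
ft_force: [0.1, 0.0, 0.2]
opening: 0.006
grip_force: 0.0
now [537.  210.3 165.3] [180.   -0.3  13.8] f [0.1 0.  0.2] t 8.55
shift/60 [-1.05  6.61  0.  ]
turn 0.55
shift if turned first [-0.73  6.65  0.01]
```

Run:
```python
from h import *
p=shot('wrist','w5.png');c,st=yel(p);print(c,st,atz(p,c,59));go([536.5,209.8,43])
```

```text
[177.36363636 261.76623377] [253 167  19  21 308] [536.63585854 209.74850302  59.        ]
now [536.2 210.  163.7] [ 1.80e+02 -1.00e-01  1.38e+01] f [-1.3 -0.2 -0.9] t 8.6
shift/60 [-0.    0.    2.01]
```

View pics/w5.png

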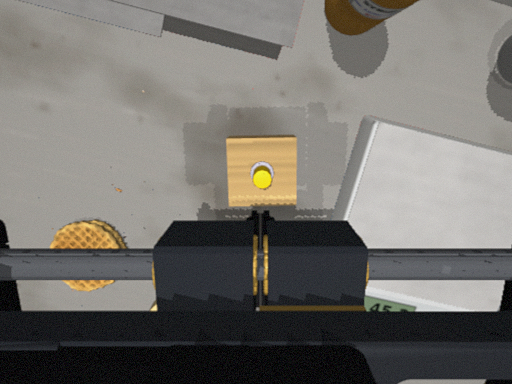

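```bash
python3 -m inch '[[[0,0,0],0,0.3],[[0,0,0],0,0.3],[[0,0,0.4],0,0.3],[[0,0,0.4],0,0.3],[[0,0,0.4],0,0.3],[[0,0,0.4],0,0.3],[[0,0,0.25],0,0.3],[[0,0,0.15],0,0.3],[[0,0,0],0,0.3],[[0,0,0],0,0.3]]' ; python3 -m inch '[[[0,0,0],0,1],[[0,0,0],0,1],[[0,0,0],0,1],[[0,0,0],0,1],[[0,0,0],0,1],[[0,0,0],0,1],[[0,0,0],0,1],[[0,0,0],0,1],[[0,0,0],0,1],[[0,0,0],0,1]]'
```

```text
t: 9.85
eef_pos: [536.4, 210.1, 43.5]
tcp_rot: [3.142, -0.001, 0.24]
ft_force: [0.1, 0.3, 0.0]
opening: 0.351
grip_force: 0.0
t: 11.1
eef_pos: [536.1, 210.0, 42.9]
tcp_rot: [3.142, -0.0, 0.24]
ft_force: [-0.0, 0.1, 0.1]
opening: 0.004
grip_force: 0.0
```

Run:
```python
from h import *
p=shot('wrist','w6.png');c,st=yel(p);print(c,st,proj(p,np.array([536.5,210,60])),proj(p,env.state()['eef_pos']))
s=shot('side');t=shot('top')
for n,q in(('side',s),('top',t)):
    print(n,yel(q)[0],[ (a['centre'],a['score']) for a in eyes.cut_out('lock_pin',q)[:2]],proj(q,np.array([536.5,210,55])),proj(q,env.state()['eef_pos']))
v=s['pixels'][215:295,170:275];cv2.imwrite('pics/s6.png',cv2.cvtColor(cv2.resize(v,None,fx=7,fy=7,interpolation=2),cv2.COLOR_RGB2BGR))
```

```text
[206.6626506 264.0873494] [250 197  28  24 332] [np.float64(218.89421712267165), np.float64(261.8478410435725)] [np.float64(210.72022085544654), np.float64(261.59848758531365)]Traceback (most recent call last):
  File "<stdin>", line 5, in <module>
  File "h.py", line 28, in yel
    n,l,st,c=cv2.connectedComponentsWithStats(m);i=1+int(np.argmax(st[1:,4]));return c[i][::-1],st[i]
                                                         ~~~~~~~~~^^^^^^^^^^
    return _wrapfunc(a, 'argmax', axis=axis, out=out, **kwds)
    return bound(*args, **kwds)
ValueError: attempt to get argmax of an empty sequence
```

View pics/w6.png

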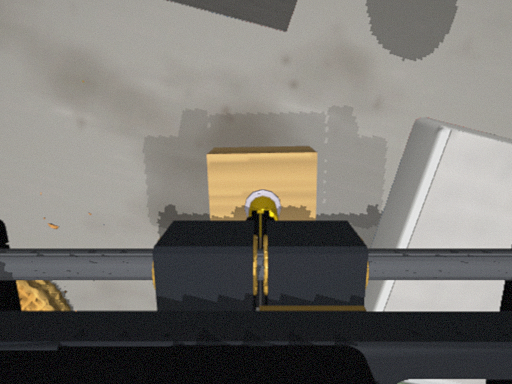

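Run:
```python
from h import *
s=shot('side')
for z in (0,36,43,70,100): print(z,np.round(proj(s,np.array([536.5,210,z])),1))
v=s['pixels'][190:290,160:290];cv2.imwrite('pics/s6.png',cv2.cvtColor(cv2.resize(v,None,fx=6,fy=6,interpolation=2),cv2.COLOR_RGB2BGR))
```

```text
0 [267.9 222.3]
36 [257.6 221.9]
43 [255.6 221.8]
70 [247.7 221.5]
100 [238.7 221.2]
```

View pics/s6.png

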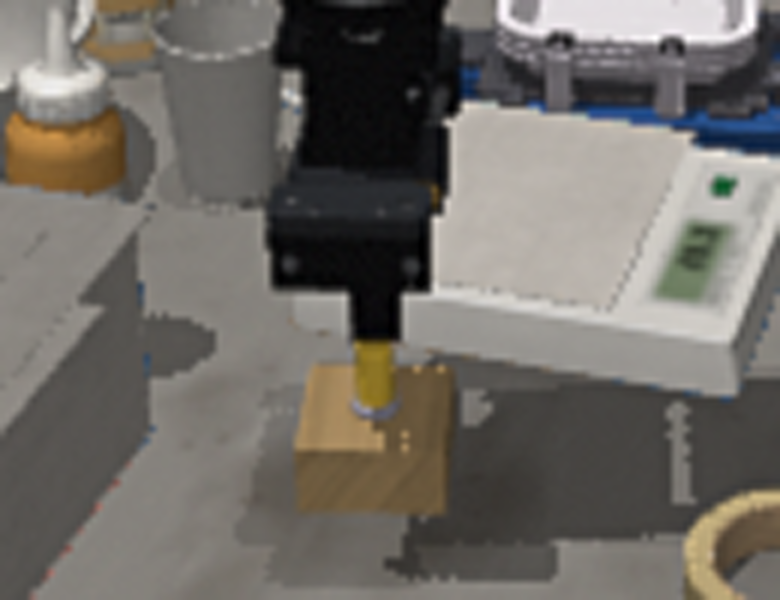

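```bash
python3 -m inch '[[[0,0,0],0,0.2],[[0,0,0],0,0.2],[[0,0,0],0,0.2],[[0,0,0],0,0.2],[[0,0,0],0,0.2],[[0,0,0.1],0,0.2],[[0,0,0.1],0,0.2],[[0,0,0.1],0,0.2],[[0,0,0.1],0,0.2],[[0,0,0.03],0,0.2]]' ; python3 -m inch '[[[0,0,0],0,0.2],[[0,0,0],0,1],[[0,0,0],0,1],[[0,0,0],0,1],[[0,0,0],0,1],[[0,0,0],0,1],[[0,0,0],0,1],[[0,0,0],0,1],[[0,0,0],0,1],[[0,0,0],0,1]]'
```

```text
t: 12.55
eef_pos: [535.8, 209.9, 16.5]
tcp_rot: [3.141, 0.001, 0.24]
ft_force: [0.0, 0.2, -0.6]
opening: 0.4
grip_force: 0.0
t: 13.8
eef_pos: [536.1, 210.0, 17.2]
tcp_rot: [3.141, -0.0, 0.24]
ft_force: [0.4, -1.1, 3.9]
opening: 0.18
grip_force: 30.0
```

```bash
python3 -m inch '[[[0,0,-0.1],0,1],[[0,0,-0.5],0.55,1],[[0,0,-0.9],0,1],[[0,0,-0.9],0,1],[[-0.1,0.95,0],0,1],[[-0.1,0.95,0],0,1],[[-0.1,0.95,0],0,1],[[-0.1,0.95,0],0,1],[[-0.1,0.95,0],0,1],[[-0.1,0.95,0],0,1]]' ; python3 -m inch '[[[-0.1,0.6,0],0,1],[[-0.03,0.35,0],0,1],[[0,0,0],0,1],[[0,0,0],0,1],[[0,0,0],0,1],[[0,0,0],0,1],[[0,0,0],0,1],[[0,0,0],0,1],[[0,0,0],0,1],[[0,0,0],0,1]]'
python3 - <<'E'
from h import *
np.set_printoptions(precision=1,suppress=True)
p=shot('wrist','w7.png');np.save('w7.npy',p['pixels'])
for th,z in [('dock_hole',20),('far_corner',64.5),('top_tray',42),('ear_top',100)]:
    print(th,[(q['centre'],round(q['score'],2),atz(p,q['centre'],z)) for q in eyes.spot_point(th,p)[:2]])
print([(q['centre'],q['score']) for q in eyes.cut_out('lock_pin',p)[:2]])
go([570,-191,161])
E
```

```text
t: 15.05
eef_pos: [565.8, -134.4, 161.3]
tcp_rot: [-3.141, 0.0, 0.192]
ft_force: [1.6, -0.9, -0.6]
opening: 0.181
grip_force: 30.0
t: 16.3
eef_pos: [569.2, -190.1, 161.1]
tcp_rot: [3.142, 0.0, 0.192]
ft_force: [0.0, -0.2, -0.8]
opening: 0.182
grip_force: 30.0
dock_hole [([105.8, 263.9], 0.88, array([ 633.3, -180.3,   20. ]))]
far_corner [([156.0, 205.4], 0.77, array([ 580. , -136.7,   64.5]))]
top_tray []
ear_top [([209.1, 259.1], 0.58, array([ 551.1, -191.7,  100. ]))]
[([224.7, 260.1], 0.7)]
now [ 569.2 -190.   161.1] [180.   0.  11.] f [-0.2 -0.5  0.1] t 16.6
shift/60 [0. 0. 0.]
```

View pics/w7.png

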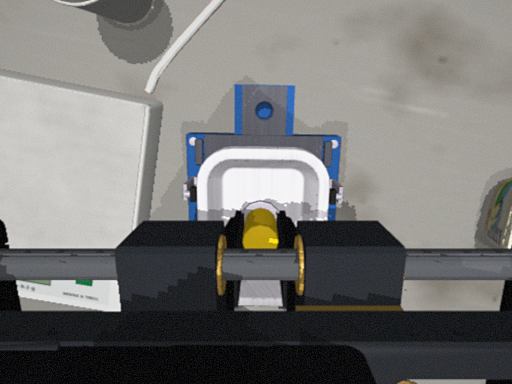

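```bash
cat > hole.py <<'E'
from h import *
def hole(px,r=110,c=264,w=16):
    v=px[r-w:r+w,c-w:c+w].astype(int);b=((v[...,2]-v[...,0])>25).astype(np.uint8)
    n,l,st,cc=cv2.connectedComponentsWithStats(b)
    return [(st[i],cc[i][::-1]+[r-w,c-w]) for i in range(1,n) if st[i,4]>40]
E
python3 - <<'E'
from hole import *
np.set_printoptions(precision=1,suppress=True)
p=shot('wrist');px=p['pixels']
for st,c in hole(px): print(st,c,[atz(p,c,z) for z in(20,26)])
# blue dock top edge direction
b=((px[...,2].astype(int)-px[...,0])>40).astype(np.uint8);pts=np.argwhere(b[60:215,170:360])+[60,170]
L=[];Rr=[]
for r in range(138,165):
    cs=np.where(b[r,170:360])[0]+170
    L.append(atz(p,[r,cs.min()],20));Rr.append(atz(p,[r,cs.max()+1],20))
for Q in(L,Rr):
    Q=np.array(Q);k=np.polyfit(Q[:,0],Q[:,1],1)[0];print('edge yaw',np.degrees(np.arctan(k)),Q.mean(0))
L=[];
for r in range(88,130):
    cs=np.where(b[r,225:305])[0]+225; L.append((atz(p,[r,cs.min()],20)+atz(p,[r,cs.max()+1],20))/2)
Q=np.array(L);print('tongue',np.degrees(np.arctan(np.polyfit(Q[:,0],Q[:,1],1)[0])),Q.mean(0))
t=[c for th in['lock_pin'] for c in eyes.spot_point(th,p)[:1]];print('pin tip',t)
c,st=yel(p);print('yel',c,st)
E
```

```text
[  8   8  17  18 241] [110.6 263.9] [array([ 628.8, -181.1,   20. ]), array([ 628.9, -181.1,   26. ])]
edge yaw 10.397456725640476 [ 573.6 -110.9   20. ]
edge yaw 9.370689855415284 [ 603.9 -266.2   20. ]
tongue 9.748232731624803 [ 630.8 -181.4   20. ]
pin tip [{'centre': [209.5, 259.2], 'score': 0.57}]
yel [230.8 260. ] [ 242  209   37   40 1119]
```

```bash
python3 -m inch '[[[0.3,0.02,0],0.24,1],[[0.28,0.02,0],0,1],[[0,0,0.5],0,1],[[0,0,0.5],0,1],[[0,0,0.4],0,1],[[0,0,0.28],0,1],[[0,0,0],0,1],[[0,0,0],0,1],[[0,0,0],0,1],[[0,0,0],0,1]]'
python3 - <<'E'
from hole import *
np.set_printoptions(precision=1,suppress=True)
p=shot('wrist','w8.png');s=env.state()
e=proj(p,np.array([628.9,-181.1,26]));print('exp',e)
for st,c in hole(p['pixels'],int(e[0]),int(e[1]),26): print(st,c,[atz(p,c,z) for z in(20,26)])
print(yel(p),proj(p,s['eef_pos']+[0,0,53]))
go([628.9,-181.1,60])
E
```

```text
t: 17.95
eef_pos: [604.1, -186.2, 61.0]
tcp_rot: [3.141, -0.001, 0.171]
ft_force: [-0.6, -0.6, -1.5]
opening: 0.181
grip_force: 30.0
exp [np.float64(162.25355593773813), np.float64(260.26480490616893)]
[ 15  14  24  23 418] [161.2 260.6] [array([ 628.8, -181.3,   20. ]), array([ 629.7, -181.2,   26. ])]
(array([230.6, 259.9]), array([ 242,  209,   36,   40, 1145], dtype=int32)) [np.float64(244.12691238861595), np.float64(261.6871739137233)]
now [ 604.1 -186.1   60.9] [180.   -0.    9.8] f [ 0.5 -0.7 -0.3] t 18.0
shift/60 [ 0.4 -0.   0. ]
```

View pics/w8.png

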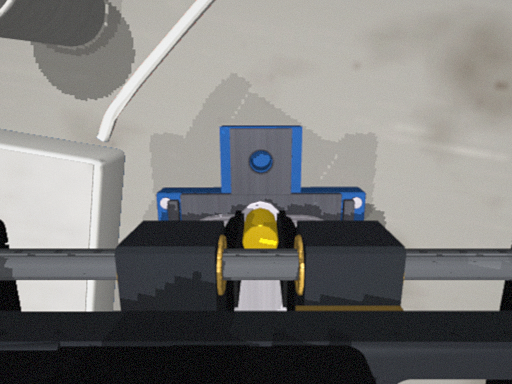

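```bash
python3 -m inch '[[[0.2,0,0],0,1],[[0.21,0,0],0,1],[[0,0,0],0,1],[[0,0,0.2],0,1],[[0,0,0.2],0,1],[[0,0,0.1],0,1],[[0,0,0.1],0,1],[[0,0,0.05],0,1],[[0,0,0],0,1],[[0,0,0],0,1]]'
```

```text
t: 19.25
eef_pos: [628.3, -182.0, 21.6]
tcp_rot: [3.141, -0.0, 0.171]
ft_force: [-0.4, -0.2, -0.9]
opening: 0.185
grip_force: 30.0
```

```bash
python3 -m inch '[[[0.01,-0.01,0.05],0,1],[[0,0,0.05],0,1],[[0,0,0.05],0,1],[[0,0,0.05],0,1],[[0,0,0.03],0,1],[[0,0,0.02],0,1],[[0,0,0],0,1],[[0,0,0],0,1],[[0,0,0],0,1],[[0,0,0],0,1]]'
```

```text
t: 20.5
eef_pos: [628.7, -181.2, 7.2]
tcp_rot: [3.141, -0.0, 0.171]
ft_force: [-2.1, 0.4, 8.2]
opening: 0.179
grip_force: 30.0
```

```bash
python3 -m inch '[[[0,0,0.02],0,1],[[0,0,0.02],0,1],[[0,0,0],0,1],[[0,0,0],0,1],[[0,0,-0.04],0,1],[[0,0,0],0,0.3],[[0,0,0],0,0.3],[[0,0,0],0,0.3],[[0,0,0],0,0.3],[[0,0,0],0,0.3]]'; python3 -m inch '[[[0,0,0],0,0.3],[[0,0,-0.1],0,0.3],[[0,0,-0.3],0,0.3],[[0,0,-0.7],0,0.3],[[0,0,-0.9],0,0.3],[[-0.3,0,-0.9],0,0.3],[[-0.8,0,0],0,0.3],[[0,0,0],0,0.3],[[0,0,0],0,0.3],[[0,0,0],0,0.3]]'
python3 - <<'E'
from h import *
np.set_printoptions(precision=1,suppress=True)
p=shot('wrist','w9.png');c,st=yel(p);print('yel',c,st,'exp',proj(p,np.array([629,-181.2,60])),proj(p,np.array([629,-181.2,50])),atz(p,c,53))
np.save('y9.npy',np.array(ray(p,c)))
for th,z in [('far_corner',64.5),('ear_top',100)]:
    print(th,[(q['centre'],round(q['score'],2),atz(p,q['centre'],z)) for q in eyes.spot_point(th,p)[:2]])
go([480,-265,180],9.8+36.6)
t=shot('top');print([(q['centre'],q['score'],atz(t,q['centre'],100)) for q in eyes.spot_point('ear_top',t)[:2]])
E
```

```text
t: 21.75
eef_pos: [628.6, -181.2, 6.2]
tcp_rot: [3.142, 0.0, 0.171]
ft_force: [0.3, 0.1, -0.6]
opening: 0.349
grip_force: 0.0
t: 23.0
eef_pos: [564.2, -192.3, 180.4]
tcp_rot: [3.141, -0.0, 0.172]
ft_force: [-0.2, -0.2, -0.6]
opening: 0.348
grip_force: 0.0
yel [104.3 260.2] [252  96  18  18 243] exp [np.float64(104.77982362201023), np.float64(261.3066327713271)] [np.float64(104.82498829128032), np.float64(261.28646859360316)] [ 629.3 -180.1   53. ]
far_corner [([148.0, 206.8], 0.67, array([ 580.7, -136.8,   64.5]))]
ear_top [([102.6, 258.4], 0.26, array([ 630.1, -178.5,  100. ]))]
now [ 564.  -192.3  180. ] [-180.     0.     9.8] f [-0.8  0.4  0.2] t 23.15
shift/60 [-1.6  1.  -0. ]
turn -7.31
shift if turned first [-1.8 -0.2 -0. ]
[([207.3, 295.5], 0.42, array([ 463.2, -279.9,  100. ]))]
```

```bash
python3 -m inch '[[[-0.85,0.44,-0.1],0,0],[[-0.85,0.44,-0.1],0,0],[[-0.84,0.43,-0.1],0,0],[[0,0,0],-1,0],[[0,0,0],-1,0],[[0,0,0],-1,0],[[0,0,0],-1,0],[[0,0,0],-1,0],[[0,0,0],-1,0],[[0,0,0],-1,0]]'
cat >> h.py <<'E'
def red(p):
    h=cv2.cvtColor(p['pixels'],cv2.COLOR_RGB2HSV);m=cv2.inRange(h,(0,150,80),(8,255,255))|cv2.inRange(h,(172,150,80),(180,255,255))
    n,l,st,c=cv2.connectedComponentsWithStats(m);o=np.argsort(-st[1:,4])[:3]+1
    return [(c[i][::-1],st[i],cv2.minAreaRect(np.argwhere(l==i)[:,::-1].astype(np.float32))) for i in o]
E
python3 - <<'E'
from h import *
np.set_printoptions(precision=1,suppress=True)
p=shot('wrist','w10.png')
for r in red(p)[:2]: print(r)
print('exp',proj(p,np.array([458.4,-263.4,100])),proj(p,np.array([458.4,-263.4,66])))
q=eyes.spot_point('ear_top',p);print([(a['centre'],a['score'],atz(p,a['centre'],100)) for a in q[:2]])
# top face (brightness split) for height
c,st,_=red(p)[0];x,y,w,h=st[:4];v=p['pixels'][y-2:y+h+2,x-2:x+w+2,0];print(v[::2,::2])
go([458.4,-263.4,110],46.4)
E
```

```text
t: 24.5
eef_pos: [427.0, -295.9, 198.2]
tcp_rot: [-3.142, 0.0, 0.785]
ft_force: [0.1, -0.2, 0.2]
opening: 0.501
grip_force: 0.0
(array([129.2, 261.5]), array([258, 115,   8,  29, 217], dtype=int32), ((261.5, 129.0), (28.0, 7.0), 90.0))
exp [np.float64(129.40074360068965), np.float64(260.98007044657004)] [np.float64(127.11485700251927), np.float64(260.9402818405566)]
[([126.5, 262.5], 0.58, array([ 461.2, -262.6,  100. ]))]
[[196 194 190 157 162 144]
 [216 154 147 156 169 221]
 [225 155 202 211 181 206]
 [180 164 208 223 185 188]
 [162 160 207 220 187 184]
 [150 155 207 221 192 190]
 [128 147 205 222 195 179]
 [130 151 205 220 196 186]
 [138 147 202 220 201 183]
 [136 144 202 218 203 187]
 [136 142 197 217 200 172]
 [134 142 198 215 205 169]
 [134 147 195 215 204 175]
 [161 146 196 212 202 184]
 [ 63 122 193 200 199 113]
 [ 29  35 114 141 110  43]
 [ 27  31  28  22  46  42]]
now [ 426.9 -295.8  198.2] [-180.     0.    44.9] f [0.3 0.  0.3] t 24.6
shift/60 [ 0.8 -0.   1.5]
turn -0.31
shift if turned first [0.8 0.  1.5]
```

```bash
python3 -m inch '[[[0.4,0,0],-0.31,0],[[0.35,0.01,0],0,0],[[0,0,0.6],0,0],[[0,0,0.6],0,0],[[0,0,0.5],0,0],[[0,0,0.4],0,0],[[0,0,0.25],0,0],[[0,0,0.13],0,0],[[0,0,0],0,0],[[0,0,0],0,0]]'
python3 - <<'E'
from h import *
np.set_printoptions(precision=1,suppress=True)
p=shot('wrist','w11.png')
for r in red(p)[:2]: print(r)
print('exp',proj(p,np.array([458.4,-263.4,100])),proj(p,env.state()['eef_pos']+[0,0,53]))
go([458.4,-263.4,47],46.4)
E
```

```text
t: 25.85
eef_pos: [459.1, -264.4, 50.2]
tcp_rot: [3.14, -0.0, 0.809]
ft_force: [1.1, 0.6, 0.3]
opening: 0.502
grip_force: 0.0
(array([225.7, 261.8]), array([255, 200,  15,  49, 672], dtype=int32), ((262.0, 224.0), (48.0, 14.0), 90.0))
exp [np.float64(242.54946382207316), np.float64(260.4318706291771)] [np.float64(245.70371795450734), np.float64(262.92223740097677)]
now [ 459.1 -264.4   50.3] [179.9  -0.   46.4] f [-0.8 -0.5 -0.1] t 25.9
shift/60 [ 0.  -0.   0.1]
turn -0.01
shift if turned first [ 0.  -0.   0.1]
```

```bash
python3 -m inch '[[[0,0,0.04],0,1],[[0,0,0],0,1],[[0,0,0],0,1],[[0,0,0],0,1],[[0,0,0],0,1],[[0,0,0],0,1],[[0,0,0],0,1],[[0,0,0],0,1],[[0,0,0],0,1],[[0,0,0],0,1]]'
```

```text
t: 27.15
eef_pos: [458.9, -264.3, 47.2]
tcp_rot: [3.141, -0.0, 0.809]
ft_force: [1.8, -1.0, -1.2]
opening: 0.084
grip_force: 30.0
```

```bash
python3 -m inch '[[[0.006,0,-0.034],0,1],[[0.006,0,-0.034],0,1],[[0.006,0,-0.034],0,1],[[0.006,0,-0.034],0,1],[[0.006,0,-0.034],0,1],[[0.007,0,-0.034],0,1],[[0.007,0,-0.034],0,1],[[0.008,0,-0.034],0,1],[[0.008,0,-0.034],0,1],[[0.008,0,-0.034],0,1]]'
cat > st.py <<'E'
from h import *
np.set_printoptions(precision=1,suppress=True)
P=[shot('top'),shot('side'),shot('wrist')]
for th in ['ear_top','far_corner','top_tray','dock_hole']:
    r=[eyes.spot_point(th,p)[:1] for p in P];g=[(p,a[0]['centre']) for p,a in zip(P,r) if a and a[0]['score']>.4]
    print(th,[(np.round(a[0]['centre'],1),round(a[0]['score'],2)) if a else None for a in r])
    if len(g)>1: print('    ',tri([ray(*x) for x in g]))
s=env.state();print(s['eef_pos'],s['ft_force'],s['moment'],s['t'])
for k,p in zip('tsw',P): print(k,[ (r[0],r[1]) for r in red(p)[:2]])
E
python3 st.py
```

```text
t: 28.4
eef_pos: [462.0, -261.6, 68.0]
tcp_rot: [3.14, -0.0, 0.809]
ft_force: [0.6, -2.3, -2.8]
opening: 0.085
grip_force: 30.0
ear_top [(array([161. , 260.7]), 0.38), (array([173.8, 284.1]), 0.84), (array([242.5, 261.2]), 0.8)]
     (array([ 458.5, -264.3,  105.8]), [0.5, 0.5])
far_corner [(array([173.7, 250.6]), 0.81), (array([193.7, 239.9]), 0.76), None]
     (array([ 583.5, -135.2,   66.1]), [7.3, 7.3])
top_tray [(array([192.1, 271.8]), 0.82), (array([192.4, 265.1]), 0.7), None]
     (array([ 517.3, -208.2,   47. ]), [0.5, 0.5])
dock_hole [(array([158.5, 261.8]), 0.59), (array([198.2, 232.7]), 0.95), None]
     (array([ 634.8, -176.2,   22.3]), [2.1, 2.1])
[ 461.7 -261.4   67.6] [ 1.1 -4.6  0.8] [-1.1 -0.2 -0.3] 29.15
t [(array([172.7,  35.2]), array([ 28, 166,  15,  14, 161], dtype=int32)), (array([ 17.4, 215.2]), array([212,   0,   7,  37,  48], dtype=int32))]
s [(array([360.9, 142.7]), array([131, 351,  24,  20, 360], dtype=int32)), (array([224. ,  45.2]), array([ 35, 223,  27,   6,  39], dtype=int32))]
w [(array([232.6, 260. ]), array([253, 214,  15,  35, 473], dtype=int32)), (array([214.2, 255.8]), array([255, 213,   2,   3,   4], dtype=int32))]
```

```bash
python3 -m inch '[[[0.009,0,-0.034],0,1],[[0.009,0,-0.034],0,1],[[0.009,0,-0.034],0,1],[[0.009,0,-0.034],0,1],[[0.01,0,-0.034],0,1],[[0.01,0,-0.034],0,1],[[0.011,0,-0.034],0,1],[[0.011,0,-0.034],0,1],[[0.012,0,-0.034],0,1],[[0.012,0,-0.034],0,1]]'
python3 st.py
```

```text
t: 30.4
eef_pos: [465.8, -256.8, 88.1]
tcp_rot: [-3.142, 0.0, 0.809]
ft_force: [0.3, -3.0, -1.6]
opening: 0.084
grip_force: 30.0
ear_top [None, (array([165.5, 284.1]), 0.97), (array([241. , 259.3]), 0.87)]
     (array([ 462.2, -255.8,  140.6]), [4.0, 4.0])
far_corner [(array([170.2, 249. ]), 0.73), (array([192.7, 240.1]), 0.93), None]
     (array([ 587.9, -131.2,   72.6]), [1.1, 1.1])
top_tray [(array([188.5, 271.5]), 0.7), (array([187.4, 263.6]), 0.66), (array([ 97.3, 257.9]), 0.76)]
     (array([ 520.3, -204.2,   70. ]), [6.7, 1.6, 7.7])
dock_hole [(array([160.5, 264.4]), 0.87), (array([198.4, 233.5]), 0.77), None]
     (array([ 631.7, -184.8,   17. ]), [0.7, 0.7])
[ 465.8 -256.8   87.9] [-0.1 -3.1 -0.6] [-0.7  0.1 -0.2] 31.15
t [(array([172.7,  35.2]), array([ 28, 166,  15,  14, 161], dtype=int32)), (array([ 17.1, 215.2]), array([212,   0,   7,  36,  47], dtype=int32))]
s [(array([360.9, 142.7]), array([131, 351,  24,  20, 360], dtype=int32)), (array([224. ,  45.2]), array([ 35, 223,  27,   6,  39], dtype=int32))]
w [(array([232.9, 260. ]), array([253, 217,  15,  32, 463], dtype=int32))]
```

```bash
python3 -m inch '[[[0.01,0,-0.034],0,1],[[0.01,0,-0.034],0,1],[[0.01,0,-0.034],0,1],[[0.0,0,-0.05],0,1],[[0,0,-0.07],0,1],[[0,0,-0.08],0,1],[[0,0,-0.1],0,1],[[0,0,-0.1],0,1],[[0,0,0],0,1],[[0,0,0],0,1]]'
python3 st.py
```

```text
t: 32.4
eef_pos: [467.0, -255.5, 118.0]
tcp_rot: [3.142, 0.0, 0.809]
ft_force: [1.3, 0.2, -1.2]
opening: 0.081
grip_force: 30.0
ear_top [None, (array([159.5, 284.7]), 0.75), (array([241.7, 264.4]), 0.9)]
     (array([ 462.1, -259. ,  162.9]), [4.7, 4.7])
far_corner [(array([171.1, 249.2]), 0.84), (array([187., 243.]), 0.71), None]
     (array([ 579. , -132.1,   96.2]), [0.7, 0.7])
top_tray [(array([189.5, 273. ]), 0.74), (array([178.2, 268.5]), 0.94), (array([ 97.4, 257.9]), 0.71)]
     (array([ 512.3, -205.8,  107.8]), [6.8, 7.9, 3.4])
dock_hole [(array([158.5, 262.9]), 0.53), (array([197.7, 232.9]), 0.56), None]
     (array([ 635. , -179.9,   22.5]), [1.8, 1.8])
[ 467.1 -255.5  118.1] [-0.5 -0.2 -1.1] [-0.1 -0.   0.1] 33.15
t [(array([172.7,  35.3]), array([ 28, 166,  15,  14, 159], dtype=int32)), (array([ 19.3, 215.5]), array([212,   0,   8,  41,  54], dtype=int32))]
s [(array([360.9, 142.7]), array([131, 351,  24,  20, 360], dtype=int32)), (array([224. ,  45.2]), array([ 35, 223,  27,   6,  39], dtype=int32))]
w [(array([233., 260.]), array([253, 217,  15,  32, 459], dtype=int32))]
```

```bash
python3 -m inch '[[[-0.008,0,0.12],0,1],[[-0.008,0,0.12],0,1],[[-0.007,0,0.12],0,1],[[-0.007,0,0.12],0,1],[[-0.02,0,0.057],0,1],[[-0.018,0,0.057],0,1],[[-0.017,0,0.057],0,1],[[-0.016,0,0.057],0,1],[[-0.015,0,0.057],0,1],[[-0.014,0,0.057],0,1]]'; python3 -m inch '[[[-0.013,0,0.057],0,1],[[-0.013,0,0.057],0,1],[[-0.012,0,0.057],0,1],[[-0.012,0,0.057],0,1],[[0,0,0],0,1],[[0,0,0],0,1],[[0,0,0],0,1],[[0,0,0],0,1],[[0,0,0],0,1],[[0,0,0],0,1]]'; python3 st.py
```

```text
t: 34.4
eef_pos: [461.7, -261.4, 68.7]
tcp_rot: [3.141, 0.0, 0.809]
ft_force: [-2.6, -2.3, 3.3]
opening: 0.081
grip_force: 30.0
t: 35.65
eef_pos: [459.3, -263.1, 55.0]
tcp_rot: [-3.141, 0.0, 0.809]
ft_force: [-3.7, -1.7, 5.1]
opening: 0.085
grip_force: 30.0
ear_top [None, (array([172.5, 288.9]), 0.7), None]
far_corner [(array([170.3, 250.7]), 0.96), (array([193.4, 240.2]), 0.84), None]
     (array([ 589. , -136.8,   66.9]), [1.5, 1.5])
top_tray [(array([188.8, 272.1]), 0.66), (array([192. , 262.1]), 0.96), (array([ 75.2, 262.5]), 0.73)]
     (array([ 524.1, -205.5,   49.5]), [5.6, 3.3, 7.9])
dock_hole [(array([159. , 261.3]), 0.65), (array([198.8, 233.8]), 0.6), None]
     (array([ 631.7, -174.8,   21.2]), [3.6, 3.6])
[ 459.3 -263.1   55. ] [-4.3 -1.8  4.4] [-0.5  0.4  0. ] 36.4
t [(array([172.7,  35.2]), array([ 28, 166,  15,  14, 161], dtype=int32)), (array([ 17.8, 215.3]), array([212,   0,   8,  37,  47], dtype=int32))]
s [(array([360.9, 142.7]), array([131, 351,  24,  20, 360], dtype=int32)), (array([224. ,  45.4]), array([ 35, 223,  27,   6,  38], dtype=int32))]
w [(array([230.9, 259.8]), array([252, 206,  16,  43, 531], dtype=int32)), (array([210., 256.]), array([256, 210,   1,   1,   1], dtype=int32))]
```

```bash
python3 -m inch '[[[0,0,-0.034],0,1],[[0,0,-0.034],0,1],[[0,0,-0.05],0,1],[[0,0,-0.05],0,1],[[0,0,-0.1],0,1],[[0,0,-0.1],0,1],[[0,0,-0.1],0,1],[[0,0,-0.1],0,1],[[0,0,0],0,1],[[0,0,0],0,1]]'; python3 st.py
```

```text
t: 37.65
eef_pos: [459.5, -263.2, 89.1]
tcp_rot: [-3.142, 0.0, 0.809]
ft_force: [0.2, -0.8, -1.1]
opening: 0.082
grip_force: 30.0
ear_top [None, (array([166.2, 286.5]), 0.58), (array([246.9, 263.9]), 0.7)]
     (array([ 454.4, -267.8,  134.3]), [2.8, 2.8])
far_corner [(array([170.3, 247.8]), 0.61), (array([182.8, 242. ]), 0.9), None]
     (array([ 579.7, -127.1,  114.5]), [0.6, 0.6])
top_tray [(array([190.4, 269. ]), 0.94), (array([184.4, 266.1]), 0.71), (array([ 79.2, 258.1]), 0.93)]
     (array([ 514.6, -200.1,   83.9]), [5.6, 3.1, 3.2])
dock_hole [(array([159.1, 259.4]), 0.84), (array([199.6, 232.1]), 0.62), None]
     (array([ 633.7, -167.8,   20.6]), [1.4, 1.4])
[ 459.6 -263.3   89.1] [ 0.8 -0.3 -2. ] [-0.1  0.   0. ] 38.4
t [(array([172.7,  35.2]), array([ 28, 166,  15,  14, 161], dtype=int32)), (array([ 17.1, 215.2]), array([212,   0,   7,  36,  47], dtype=int32))]
s [(array([360.9, 142.7]), array([131, 351,  24,  20, 360], dtype=int32)), (array([224. ,  45.4]), array([ 35, 223,  27,   6,  38], dtype=int32))]
w [(array([233.6, 260. ]), array([253, 212,  15,  37, 432], dtype=int32)), (array([218.2, 254.7]), array([254, 217,   3,   4,   6], dtype=int32))]
```

```bash
python3 -m inch '[[[0,0,-0.1],0,1],[[0,0,-0.2],0,1],[[0,0,-0.25],0,1],[[0,0,-0.25],0,1],[[0,0,-0.25],0,1],[[0,0,-0.18],0,1],[[0,0,-0.1],0,1],[[0,0,-0.05],0,1],[[0,0,0],0,1],[[0,0,0],0,1]]'; python3 st.py
python3 - <<'E'
from h import *
p=shot('side');w=shot('wrist')
for k,q in(('s',p),('w',w)):
    for th in('top_tray','lock_pin'):
        for a in eyes.cut_out(th,q)[:1]:
            m=a['mask'];r,c=np.where(m);print(k,th,a['score'],a['centre'],r.min(),r.max(),c.min(),c.max())
# side: predicted rim corners at tilt T for comparison
s=env.state()['eef_pos'];ear=np.array([458.4,-263.4,42.])
for T in (0,5,10,15):
    a=np.radians(T);R0=Ro.from_euler('z',9.8,degrees=True);ax=np.array([np.sin(np.radians(46.4)),-np.cos(np.radians(46.4)),0])
    piv=np.array([s[0],s[1],s[2]+41])
    Rt=Ro.from_rotvec(-ax*a)
    out=[]
    for v in ([71.5,53.5,22.5],[71.5,-53.5,22.5],[-71.5,53.5,22.5]):
        d=R0.apply(np.array(v)-[-70,-52,46.5]);
        x=piv+Rt.apply(d);out.append((np.round(proj(p,x),1),np.round(x[2])))
    print(T,out)
E
```

```text
t: 39.65
eef_pos: [459.5, -263.2, 171.5]
tcp_rot: [-3.141, 0.0, 0.809]
ft_force: [0.2, -0.3, -1.7]
opening: 0.081
grip_force: 30.0
ear_top [None, (array([144. , 285.5]), 0.66), (array([246.9, 262. ]), 0.73)]
     (array([ 458.1, -264. ,  223.1]), [0.2, 0.2])
far_corner [(array([168.4, 249.2]), 0.65), (array([163.2, 241.5]), 0.86), None]
     (array([ 577. , -129.8,  186.9]), [5.1, 5.1])
top_tray [(array([186.4, 273.5]), 0.62), (array([162.6, 267.3]), 0.77), (array([ 77.2, 258.9]), 0.7)]
     (array([ 514.9, -204.1,  169.1]), [5.8, 5.3, 1.5])
dock_hole [(array([160.8, 261.1]), 0.51), (array([198.5, 233.3]), 0.54), None]
     (array([ 629. , -173.2,   22.8]), [0.3, 0.3])
[ 459.6 -263.3  171.9] [-0.   0.7 -1.7] [-0.1  0.1 -0. ] 40.4
t [(array([172.7,  35.2]), array([ 28, 166,  15,  14, 161], dtype=int32)), (array([ 17.3, 215.2]), array([212,   0,   7,  36,  48], dtype=int32))]
s [(array([360.9, 142.7]), array([131, 351,  24,  20, 360], dtype=int32)), (array([229.3,  50.9]), array([ 39, 228,  24,   3,  37], dtype=int32))]
w [(array([232.2, 260.1]), array([253, 207,  15,  42, 465], dtype=int32)), (array([213., 255.]), array([255, 213,   1,   1,   1], dtype=int32))]
s top_tray 0.67 [158.3, 268.5] 150 170 243 289
s lock_pin 0.53 [197.0, 233.3] 190 197 233 236
w top_tray 0.73 [90.9, 253.8] 0 247 111 417
0 [(array([162.2, 242.3]), np.float64(189.0)), (array([151.1, 246.1]), np.float64(189.0)), (array([164. , 283.9]), np.float64(189.0))]
5 [(array([166.2, 243. ]), np.float64(174.0)), (array([153.5, 246.7]), np.float64(179.0)), (array([165.3, 284.4]), np.float64(184.0))]
10 [(array([169.9, 244.1]), np.float64(159.0)), (array([155.7, 247.5]), np.float64(170.0)), (array([166.6, 285. ]), np.float64(179.0))]
15 [(array([173.4, 245.5]), np.float64(144.0)), (array([157.8, 248.5]), np.float64(161.0)), (array([167.7, 285.7]), np.float64(174.0))]
```

```bash
python3 -c "
from h import *
p=shot('side');print([proj(p,np.array([629,-181.2,z])) for z in(30,60)],env.state()['qvel'])
print(env.job_done())"
```

```text
[[np.float64(195.8547967456116), np.float64(234.01710274207443)], [np.float64(188.61048665074247), np.float64(233.87837600037906)]] [ 0.0012711  -0.00122464 -0.00097203  0.0005263   0.00045431  0.00121767]
the job is handed in; nothing more can be done
None
```

I handed the job in at about 40 s, with no verdict shown. The pin is fully home in the dock. The tray was peeled ear-first by about 4 cm, lowered back into the stack once to level it, and is now held still by its ear, about 1° off level and 12 cm up.

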